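# Put the nail clipper in the travel case and click its lid shut

### The arm

A 6-joint arm with a two-finger parallel gripper is mounted at the origin on the work surface. World frame = base frame: x ahead of the robot, y to its left, z up, the work surface at z = 0. Lengths are in m, angles in rad, forces in N, time in s.
With the tool pointing down it reaches from about 0.3 to 0.875 m from the base axis. Payload 6.4 kg.
Tool frame: the origin (TCP) lies midway between the tips of the shut fingers; the grasp point (between the pads) lies 19 mm behind it (pinch_z is the x of the grasp point in the tool frame, in m); x points along the fingers, y is the direction in which the jaws open and shut, and the axes are right-handed (so a half turn about x gives the same grasp; the last joint's range is limited). The gripper opens to 88 mm and grips with 3 to 60 N. Pads are 18 mm wide; open, the fingers measure 123 mm over their backs; the gripper's body (75 mm by 187 mm) begins 45 mm behind the grasp point.
Start: joints at [0.939, 0.181, 1.607, -0, 1.354, -0.206], TCP at [0.237, 0.524, 0.239] pointing down, gripper open.
Joint ranges: [-2.99, 2.99], [-0.89, 2.07], [0.3, 2.58], [-1.14, 4.28], [0, 2.63], [-3.12, 3.12]. Speed limits (rad/s): [2.57, 2.57, 3.01, 3.14, 3.14, 3.14].

### API

Orientations are given as a 3x3 rotation matrix whose columns are the frame's x, y, z axes.
In Python, from bench import get_state, snapshot, get_calibration, finish_job, pinch_z gives the robot as it stands.
- The arm moves only by the tool send_rows, never from a script. Its argument "increments" is a list of rows, each an object with "jaw": the closure, from 0 (fully open) to 1 (shut); "xyz": the shift along the tool's x, y, z in m, a list of three; "spin": the turn about the tool's x in rad. A call has 1 to 8 rows; each row is the pose to reach, as a shift and turn from the pose commanded when the call began, along the tool's axes at that moment; what a row does not reach only later rows make up. A row lasts 1/8 s, in which the tool goes at most 62.5 mm and 10.7 degrees, less where a joint would pass 70% of its speed; a pose out of reach is approached as far as the arm can. A call with a gripper value outside its range is refused whole. The fingers move at their own pace and stop on an object; "grip_force" is the grip in N (left out, the last holds). Time passes only in rows, so rows that repeat a pose let the fingers close. It gives the time, the measured TCP pose, the force and the opening at its end, in the units of the state.
- get_state(): the state, without advancing time (a new reading comes with each control period).
- snapshot(name): name is "side" or "top"; returns (picture, depth): 384x512x3 uint8, blue, green, red; 384x512 float32, m along the optical axis (not along the pixel's ray), 0 where there is no reading.
- get_calibration(name): a dict with "intrinsics" (3x3 intrinsics, pixels), "rvec" (rotation vector, rad) and "tvec" (3), from world to camera coordinates, as OpenCV has them. Camera axes: x right, y down, z forward; pixel columns grow to the right and rows downward; lengths in m; the calibration is good to about 2 mm. A picture is of the moment at which its call begins. get_calibration takes no time and is no camera call.
- finish_job(): hands the job in, once; it reports no verdict.
The state is a dict: "time": time; "joint_pos": joint angles; "dq": joint speeds; "effort": joint torques, N m; "position": TCP position; "ee_rot": TCP orientation; "contact_force": force on the tool from outside, world axes, zero at the start; "torque": the same for the moment, N m; "grip_width": finger opening in m.
Only numpy, scipy, OpenCV 4.12 (cv2) and the standard library are available. Lean on these libraries where they do the work, as an engineer would, in place of code of your own. Each camera call takes 0.05 s, during which the arm holds its last target.

### The job

Lay the steel nail clipper from the upper acrylic tier into the open grey travel case on the lower tier and let go of it, then swing the case's lid over and press its free edge down past the spring catch until it clicks, so that it stays shut by itself. Press gently: never put more than 15 N on the case or its lid. Leave everything else where it is.

Things in the scene. Friction and masses are not known exactly. Their poses are not given: they have to be found in the camera images.
- clipper_mid (a point): Centre (8 mm above its underside) of the loose steel nail clipper, 75 mm long (its x), 13 mm wide over most of its length (its y; 15 mm at the jaw end +x), 17 mm high, 50 g. It lies flat on the upper tier. Its two neighbouring places are shared with the comb: either may be the nearer one to the robot.
- upper_tier: The upper of two smoked acrylic tiers, a platform 220 mm (x) by 200 mm (y), standing on the left or the right half of the lower tier. Origin at the centre of its foot; its deck is 60 mm above the origin, with a 5 mm high lip along the sides and back. Fixed.
- lower_tier: The lower smoked acrylic tier, a platform 320 mm (x) by 600 mm (y). Origin at the centre of its foot on the metal shelf; its deck is 45 mm above the origin, with a 6 mm high lip along the sides and back. Fixed.
- case: Grey hard plastic travel case stuck down on the lower tier's deck (fixed): an open box 110 x 110 mm outside, walls 4 mm thick and 28 mm high, with a lid hinged along its -x side (the side nearer the robot) and, outside its +x wall, a black spring catch in the middle with a rubber stop pad on either side, all below the shut lid and within 20 mm of the wall. Origin at the centre of its underside; x points from the hinge to the catch, z up.
- case_in (a point): Centre of the case's inner floor, which is 102 x 102 mm and lies 4 mm above the case's underside (24 mm below its rim); axes as those of the case.
- case_hinge (a point): Middle of the lid's hinge axis, above the case's -x wall, 34 mm above the case's underside; axes as those of the case. The hinge axis runs along y.
- lid_edge (a point): The place to press: on three thin dark ribs on the lid's outer face, in the middle of its free edge, 100 mm from the hinge axis and 5 mm off the inner face's plane (which holds the hinge axis). Moves with the lid; x points from hinge to free edge, z out of the outer face. The lid is a plate 116 mm wide and 5 mm thick, reaching 119 mm from the hinge axis, with a small rim hanging over the case's front.
- lid (a joint): Angle of the lid in rad: about 0 when shut (its plate level), growing as it opens; 2.1 is the fully open stop. A light spring pushes it open (to 1.5 rad or more), with about 0.5 N at the free edge when nearly shut, so a lid that has not clicked pops open again.
- case_front (a point): Point on the case, middle of its +x side, at rim height, by the spring catch. Forcing the lid past the catch takes a force on the ribs that grows to some 5 to 8 N over 3 mm; then resistance vanishes and about 2 mm further down is a hard stop. Catch and stop sit up to 6 mm higher or lower in each case, unmeasured, so it must be felt: clicked shut, the ribs are 39 mm, give or take 6, above the case's underside (lid angle within 0.06 of 0).
- comb: Folded black plastic travel comb, 111 x 22 x 12 mm, on the upper tier beside the clipper. Origin at the centre of its underside, x along it. Leave alone.
- jar: Closed round white ceramic jar, 62 mm across, 55 mm high with its knob, on the lower tier between case and upper tier. Origin at the centre of its underside. Leave alone.
- pill_case: Red pill case, 30 x 60 x 18 mm, on the lower tier. Origin at the centre of its underside. Leave alone.
- scalp_brush: Round silicone scalp brush, 66 mm across, 46 mm high, on the lower tier. Origin at the centre of its underside. Leave alone.
- tumbler: White ceramic tumbler, 72 mm across, 100 mm high, on the metal shelf beside the tiers. Origin at the centre of its underside. Leave alone.
- lotion: White lotion bottle, 56 mm across, 150 mm high, on the metal shelf beside the tiers. Origin at the centre of its underside. Leave alone.
There are look-alikes about, which are no part of the job. Of the things shaped like the part that bears clipper_mid, the bare steel one is meant.

How it is judged:
On the way:
1. the clipper lies in the case, let go, with the lid still open (x of clipper_mid in the frame of case_in between -0.046 and 0.046 m and y of clipper_mid in the frame of case_in between -0.046 and 0.046 m and z of clipper_mid in the frame of case_in between -0.002 and 0.016 m and value of joint lid above 1 rad and contact force between the fingers and clipper below 0.05 N and linear speed of clipper below 0.03 m/s), for 0.2 s.
At the end, for the whole second after the job is handed in: the clipper lies at rest inside the case (its centre within 46 mm of the middle of the floor along the case's x and y, and 16 mm or less above the floor) and the lid stays clicked shut by itself (angle below 0.08 rad, at rest) (x of clipper_mid in the frame of case_in between -0.046 and 0.046 m and y of clipper_mid in the frame of case_in between -0.046 and 0.046 m and z of clipper_mid in the frame of case_in between -0.002 and 0.016 m and value of joint lid below 0.08 rad and velocity of joint lid between -0.05 and 0.07 rad/s and linear speed of clipper below 0.03 m/s); the robot touches nothing.
It fails at once if the case or its lid is pressed or pushed with more than 15 N (contact force between any of the fingers, the arm and case above 15 N).
It fails at once if another object (comb, jar, pill case, scalp brush, tumbler, lotion bottle) is shifted by more than 30 mm (distance of any of comb, jar, pill_case, scalp_brush, tumbler, lotion from where it was at the start of the episode above 0.03 m).
It fails at once if the jar, scalp brush, tumbler or lotion bottle is tipped (angle between any of jar, scalp_brush, tumbler, lotion's own z axis and vertical above 0.4 rad).
It also fails if it takes over 61 s, if anything falls off the work surface, if the arm or the gripper's body presses on something with over 40 N, if the wrist force passes 120 N, or if a joint passes its speed limit or range.

## Working session

There is one attempt and no reset: what is moved stays moved. The work goes in short steps, Python scripts to look and compute and a tool call to move; the robot and the scene stay as the last step left them, time stands still between calls to the robot, and variables do not carry over. Pictures are saved under pics/ and viewed, and the job is handed in when it is done.

Besides the shell and the picture viewer there is one more tool, called as name(argument=value, ...), one argument or row to a line, values as JSON. send_rows: Moves the arm, as the interface text tells. Its arguments: {"type":"object","properties":{"increments":{"type":"array","items":{"type":"object","properties":{"jaw":{"type":"number"},"xyz":{"type":"array","items":{"type":"number"}},"spin":{"type":"number"}}}},"grip_force":{"type":"number"}},"required":["increments"]}

```bash
mkdir -p pics
cat > h.py <<'E'
import numpy as np, cv2, json
from bench import *
def save(n):
    im,d=snapshot(n); np.savez(f'{n}.npz',im=im,d=d); return im,d
def load(n):
    z=np.load(f'{n}.npz'); return z['im'],z['d']
def cal(n):
    c=get_calibration(n); R=cv2.Rodrigues(np.array(c['rvec'],float))[0]; return np.array(c['intrinsics']),R,np.array(c['tvec'],float).ravel()
def world(n,d):
    K,R,t=cal(n); h,w=d.shape; u,v=np.meshgrid(np.arange(w),np.arange(h))
    p=np.stack([(u-K[0,2])/K[0,0]*d,(v-K[1,2])/K[1,1]*d,d],-1)
    return (p-t)@R
def onplane(n,uv,z):
    K,R,t=cal(n); uv=np.atleast_2d(uv).astype(float)
    r=np.c_[(uv-K[[0,1],[2,2]])/K[[0,1],[0,1]],np.ones(len(uv))]@R
    C=-R.T@t; return C+r*((z-C[2])/r[:,2])[:,None]
def proj(n,P):
    K,R,t=cal(n); return cv2.projectPoints(np.atleast_2d(np.array(P,float)),cv2.Rodrigues(R)[0],t,K,None)[0].reshape(-1,2)
E
python3 - <<'E'
from h import *
s=get_state(); print(s, pinch_z)
for n in('side','top'):
    im,d=save(n); cv2.imwrite(f'pics/{n}0.png',cv2.resize(im,(800,600),interpolation=cv2.INTER_CUBIC)); K,R,t=cal(n); print(n,K.tolist(),(-R.T@t),R.tolist())
E
```

```text
{'time': 0.0, 'joint_pos': array([ 9.38681049e-01,  1.81512210e-01,  1.60802743e+00, -3.32813418e-05,
        1.35380364e+00, -2.06294531e-01]), 'dq': array([-5.03590449e-04,  1.18355076e-03, -6.06942970e-04, -7.41374828e-06,
       -2.13053016e-03,  1.09067079e-03]), 'effort': array([ 5.11475955e-04, -4.33864903e+01, -3.41856372e+01,  7.01700454e-02,
        3.84558016e-02, -9.65703566e-05]), 'position': array([0.23717261, 0.523203  , 0.23781697]), 'ee_rot': array([[-1.00814092e-03,  4.13060956e-01,  9.10702822e-01],
       [-1.43157234e-03,  9.10701755e-01, -4.13062057e-01],
       [-9.99998467e-01, -1.72016174e-03, -3.26789069e-04]]), 'contact_force': array([ 0.05709337,  0.63420492, -0.53834716]), 'torque': array([-0.01360264,  0.04243553, -0.04345329]), 'grip_width': 0.0879032434893426} -0.0187
side [[363.72268700227085, 0.0, 254.8011040495097], [0.0, 363.72268700227085, 191.36917928374496], [0.0, 0.0, 1.0]] [ 0.36233113 -0.7523792   0.87326475] [[0.9556828820719506, -0.2943891723660728, -0.00229000180543687], [-0.21087476706809843, -0.6790986621490619, -0.7031051412707273], [0.205431403462629, 0.6724284514065216, -0.7110822148038872]]
top [[471.36245438736256, 0.0, 260.35014687911564], [0.0, 471.36245438736256, 196.3051472706125], [0.0, 0.0, 1.0]] [0.41671757 0.00441849 1.56498377] [[-0.02928546762997275, -0.9995674327346284, -0.0027034796092024263], [-0.9935782921273419, 0.029405503811929523, -0.10925883835589967], [0.10929107373892827, -0.0005135775210476645, -0.9940096566126116]]
```

View pics/top0.png

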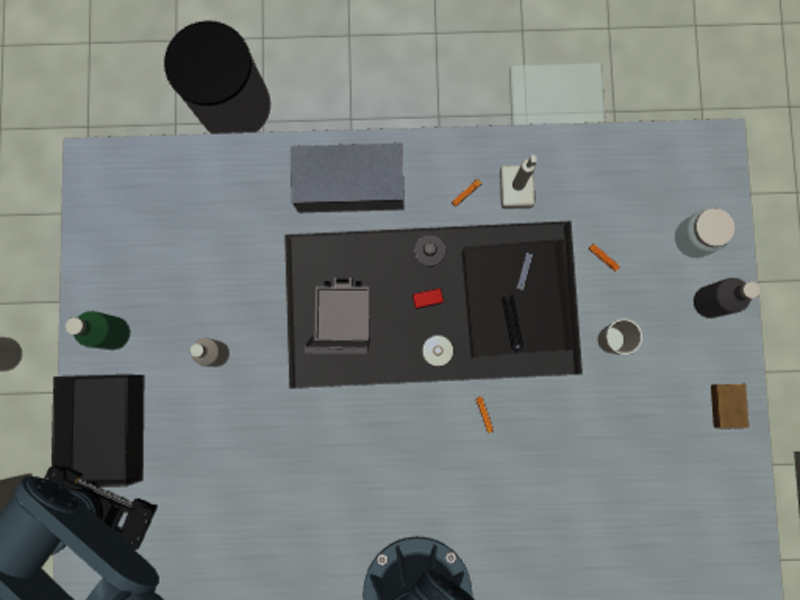

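View pics/side0.png

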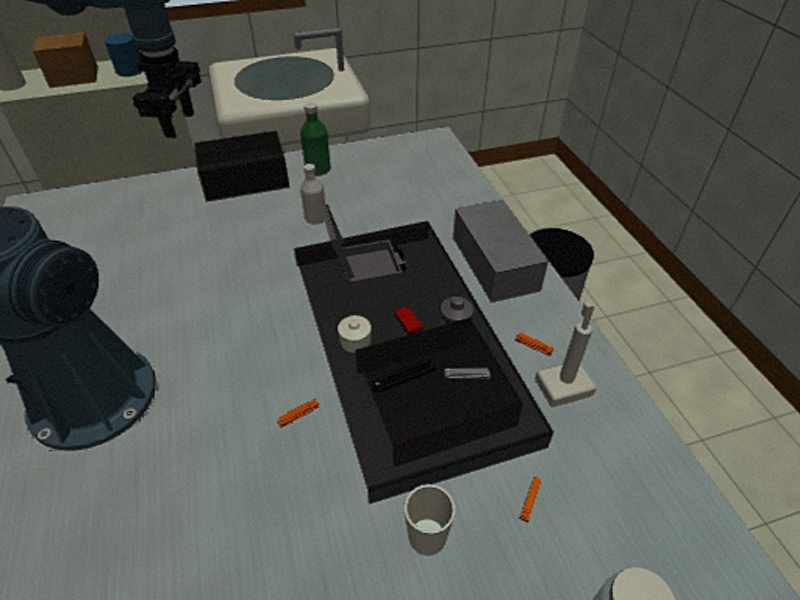

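The top view shows the clipper at about (525,271) on the upper tier (right), with the comb nearer the robot. The open case is at about (341,313), with its lid standing at (337,346) on the near side and its catch at (343,281).

Run:
```python
from h import *
im,d=load('top'); W=world('top',d)
c=im[130:260,180:380]; cv2.imwrite('pics/topc.png',cv2.resize(c,(800,520),interpolation=cv2.INTER_CUBIC))
hsv=cv2.cvtColor(im,cv2.COLOR_BGR2HSV)
# clipper: bright in window on upper tier
m=np.zeros(im.shape[:2],np.uint8); w=(slice(155,230),slice(300,365)); m[w]=(im[w].max(-1)>90)*255
n,l,s,cen=cv2.connectedComponentsWithStats(m)
for i in range(1,n):
    if s[i,4]>15:
        p=W[l==i]; uv=np.argwhere(l==i)[:,::-1].astype(np.float32)
        zt=np.median(p[:,2]); r=cv2.minAreaRect(onplane('top',uv,zt)[:,:2].astype(np.float32)*1000)
        print(s[i],cen[i],'z',np.percentile(p[:,2],[5,50,95]).round(4),'rect',r, np.median(p,0))
for name,(u,v) in dict(deckL=(255,170),deckU=(312,190),casefloor=(218,200),shelf=(150,200)).items():
    print(name,np.median(W[v-2:v+3,u-2:u+3].reshape(-1,3),0).round(4))
im,d=load('side'); c=im[125:310,180:380]; cv2.imwrite('pics/sidec.png',cv2.resize(c,None,fx=3.2,fy=3.2,interpolation=cv2.INTER_CUBIC))
W=world('side',d)
m=np.zeros(im.shape[:2],np.uint8); w=(slice(225,255),slice(270,330)); m[w]=(im[w].max(-1)>80)*255
n,l,s,cen=cv2.connectedComponentsWithStats(m)
for i in range(1,n):
    if s[i,4]>15:
        uv=np.argwhere(l==i)[:,::-1]; P=W[l==i]; print(s[i],cen[i],np.median(P,0)); print(cv2.minAreaRect((P[:,:2]*1000).astype(np.float32)),onplane('side',cen[i],.12))
```

```text
[331 162  10  23  84] [335.45238095 173.29761905] z [0.1159 0.1207 0.1269] rect ((640.0917358398438, -230.90835571289062), (11.142965316772461, 71.7081298828125), 72.60527801513672) [ 0.64112594 -0.23034554  0.12071037]
deckL [0.6708 0.0186 0.046 ]
deckU [ 0.5922 -0.1578  0.1068]
casefloor [0.5751 0.1408 0.0512]
shelf [ 0.5873  0.3724 -0.001 ]
[324 225   6   9  31] [327.41935484 227.83870968] [ 7.80507622e-01 -1.41463968e-01 -2.04657162e-04]
((777.7804565429688, -144.2848358154297), (30.798181533813477, 15.58247184753418), 65.5262222290039) [[ 0.7236228  -0.22689044  0.12      ]]
[285 236  28   6 106] [299.10377358 237.66981132] [ 0.64135977 -0.23439101  0.11946889]
((639.71923828125, -232.7470703125), (13.393367767333984, 71.01455688476562), 71.3147201538086) [[ 0.63979148 -0.23495179  0.12      ]]
```

View pics/topc.png

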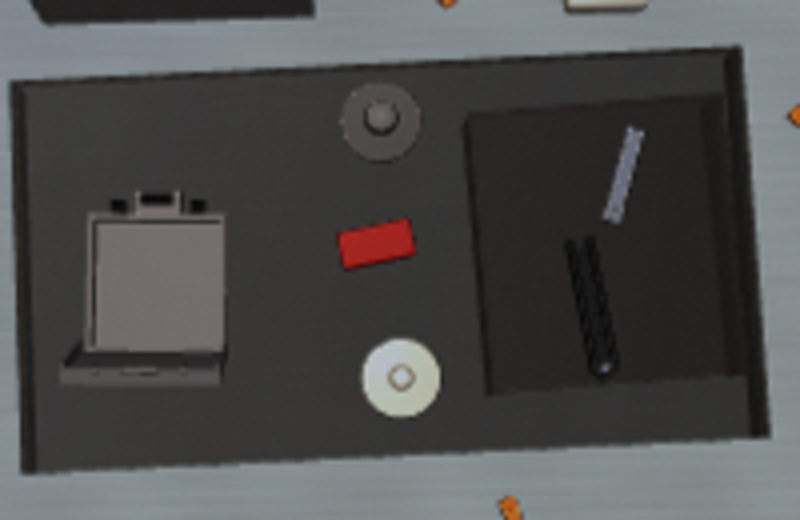

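View pics/sidec.png

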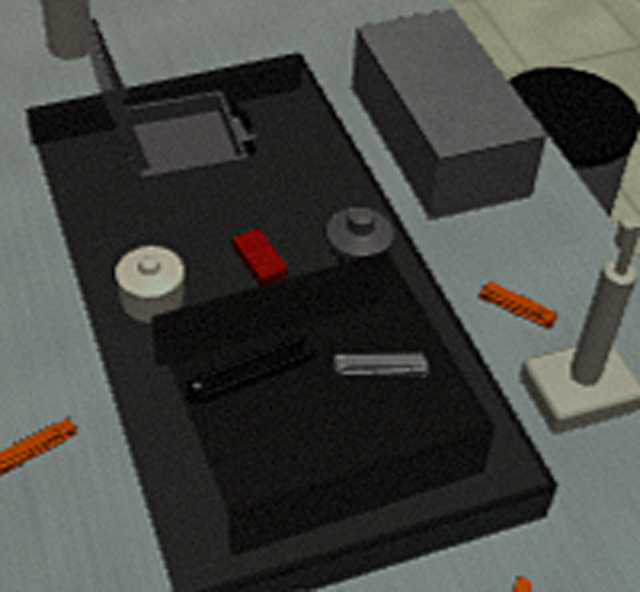

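Run:
```python
from h import *
im,d=load('top'); W=world('top',d)
px=np.array([(88,214),(224,213),(226,350),(95,222),(220,222),(137,192),(182,192)])/4+[180,130]-0.4
print(onplane('top',px,.073).round(4))
# lid and case pts
w=W[170:232,190:245].reshape(-1,3)
lid=w[(w[:,2]>.085)&(w[:,2]<.22)]
print('lid',len(lid),lid.min(0).round(3),lid.max(0).round(3)); 
for q in np.arange(.085,.21,.02):
    s=lid[(lid[:,2]>=q)&(lid[:,2]<q+.02)]
    if len(s): print(round(q,3),len(s),np.median(s,0).round(4),s[:,1].min().round(3),s[:,1].max().round(3),s[:,0].min().round(3),s[:,0].max().round(3))
rim=w[(w[:,2]>.066)&(w[:,2]<.08)]; print('rim',rim.min(0).round(3),rim.max(0).round(3))
fl=w[(w[:,2]>.047)&(w[:,2]<.054)&(w[:,0]>.5)]
im,d=load('side'); W=world('side',d); w=W[128:185,200:262].reshape(-1,3)
w=w[(w[:,1]>.06)&(w[:,1]<.25)]
lid=w[(w[:,2]>.085)&(w[:,2]<.22)&(w[:,0]<.55)]
print('side lid',len(lid),lid.min(0).round(3),lid.max(0).round(3))
for q in np.arange(.085,.21,.02):
    s=lid[(lid[:,2]>=q)&(lid[:,2]<q+.02)]
    if len(s): print(round(q,3),len(s),np.median(s,0).round(4),s[:,1].min().round(3),s[:,1].max().round(3),s[:,0].min().round(3),s[:,0].max().round(3))
px=np.array([(227,95),(247,155),(140,173)])/3.2+[180,125]-.4
print(onplane('side',px,.073).round(4))
rim=w[(w[:,2]>.066)&(w[:,2]<.08)]; print('rim',rim.min(0).round(3),rim.max(0).round(3))
```

```text
[[0.6287 0.19   0.073 ]
 [0.6263 0.0814 0.073 ]
 [0.5168 0.0824 0.073 ]
 [0.6221 0.1846 0.073 ]
 [0.6192 0.0848 0.073 ]
 [0.6453 0.1506 0.073 ]
 [0.6443 0.1146 0.073 ]]
lid 344 [0.483 0.08  0.085] [0.525 0.197 0.204]
0.085 47 [0.5144 0.1411 0.0914] 0.081 0.195 0.509 0.525
0.105 56 [0.5093 0.1315 0.1114] 0.08 0.195 0.505 0.521
0.125 48 [0.5031 0.1498 0.1365] 0.089 0.196 0.501 0.516
0.145 16 [0.503  0.1664 0.1504] 0.081 0.196 0.493 0.512
0.165 7 [0.502  0.174  0.1763] 0.081 0.196 0.489 0.508
0.185 170 [0.4917 0.135  0.1927] 0.082 0.197 0.483 0.501
rim [0.517 0.08  0.066] [0.644 0.191 0.08 ]
side lid 292 [0.482 0.078 0.085] [0.523 0.199 0.198]
0.085 38 [0.5152 0.0813 0.0965] 0.078 0.197 0.504 0.523
0.105 37 [0.5108 0.0819 0.1149] 0.078 0.199 0.499 0.52
0.125 38 [0.5063 0.0822 0.1349] 0.078 0.196 0.494 0.515
0.145 37 [0.501  0.0822 0.1545] 0.079 0.198 0.489 0.511
0.165 36 [0.4962 0.0817 0.1745] 0.079 0.198 0.485 0.506
0.185 106 [0.4899 0.1322 0.1911] 0.079 0.196 0.482 0.501
[[0.6323 0.1802 0.073 ]
 [0.6244 0.0827 0.073 ]
 [0.5141 0.089  0.073 ]]
rim [0.506 0.077 0.066] [0.642 0.195 0.08 ]
```

```bash
cat >> h.py <<'E'
def go(P,yaw=None):
    # P world target of TCP; yaw world angle of tool y (deg)
    s=get_state(); R=s['ee_rot']; d=R.T@(np.array(P)-s['position']); print('shift tool',d.round(4),'rows>=',np.linalg.norm(d)/.0625)
    a=np.degrees(np.arctan2(R[1,1],R[0,1]))
    if yaw is not None: 
        dy=(yaw-a+90)%180-90; print('yaw now',a,'spin',np.radians(-dy).round(4), 'rows>=',abs(dy)/10.7)
E
python3 - <<'E'
from h import *
im,d=load('top'); W=world('top',d)
w=W[170:232,190:245].reshape(-1,3); t=w[(w[:,2]>.188)&(w[:,2]<.22)]
print('lid top slope dx/dy',np.polyfit(t[:,1],t[:,0],1))
# clipper axis via fit line
for n,win in(('top',(155,230,300,365,90)),('side',(232,246,280,318,80))):
    im,d=load(n); m=np.zeros(im.shape[:2],bool); m[win[0]:win[1],win[2]:win[3]]=im[win[0]:win[1],win[2]:win[3]].max(-1)>win[4]
    p=onplane(n,np.argwhere(m)[:,::-1],.12)[:,:2].astype(np.float32); f=cv2.fitLine(p,cv2.DIST_L2,0,.01,.01).ravel(); print(n,f,np.degrees(np.arctan2(f[1],f[0])))
go([.640,-.232,.24],73)
E
```

```text
lid top slope dx/dy [0.05134102 0.48452624]
top [ 0.97732943 -0.21172418  0.63698006 -0.23062244] -12.2234125
side [ 0.95758706 -0.28814414  0.6378332  -0.23529191] -16.74688
shift tool [-0.0015 -0.5215  0.6788] rows>= 13.695728610742444
yaw now 65.60492613217995 spin -0.1291 rows>= 0.6911283988616865
```

send_rows(
  increments=[
    {"jaw":0.5,"xyz":[-0.03,-0.03,0.04],"spin":0},
    {"jaw":0.5,"xyz":[-0.04,-0.065,0.085],"spin":0},
    {"jaw":0.5,"xyz":[-0.04,-0.1,0.13],"spin":0},
    {"jaw":0.5,"xyz":[-0.04,-0.135,0.175],"spin":-0.08},
    {"jaw":0.5,"xyz":[-0.04,-0.17,0.22],"spin":-0.164},
    {"jaw":0.5,"xyz":[-0.04,-0.205,0.265],"spin":-0.164},
    {"jaw":0.5,"xyz":[-0.04,-0.24,0.31],"spin":-0.164},
    {"jaw":0.5,"xyz":[-0.04,-0.275,0.355],"spin":-0.164},
  ],
  grip_force=15,
)

```text
time: 1.1
position: [0.4476, 0.1249, 0.2786]
ee_rot: [[0.0, 0.259, 0.966], [0.0, 0.966, -0.259], [-1.0, 0.0, -0.0]]
contact_force: [0.8, 0.4, -0.0]
grip_width: 0.0442
```

```bash
python3 -c "
from h import *
print(get_state()['time'],get_state()['position']);go([.639,-.233,.17],75)"
```

```text
1.1 [0.44760097 0.12485295 0.2785917 ]
shift tool [ 0.1085 -0.2961  0.2775] rows>= 6.7216089837312705
yaw now 74.99850157611995 spin -0.0 rows>= 0.00014003961495802212
```

send_rows(
  increments=[
    {"jaw":0.5,"xyz":[0,-0.042,0.04],"spin":0},
    {"jaw":0.5,"xyz":[0,-0.085,0.08],"spin":0},
    {"jaw":0.5,"xyz":[0,-0.127,0.12],"spin":0},
    {"jaw":0.5,"xyz":[0.02,-0.17,0.16],"spin":0},
    {"jaw":0.5,"xyz":[0.04,-0.212,0.2],"spin":0},
    {"jaw":0.5,"xyz":[0.06,-0.255,0.24],"spin":0},
    {"jaw":0.5,"xyz":[0.09,-0.296,0.2775],"spin":0},
    {"jaw":0.5,"xyz":[0.1085,-0.296,0.2775],"spin":0},
  ],
)

```text
time: 2.1
position: [0.6381, -0.2344, 0.1666]
ee_rot: [[-0.003, 0.263, 0.965], [0.001, 0.965, -0.263], [-1.0, 0.0, -0.003]]
contact_force: [-0.4, 0.7, 0.5]
grip_width: 0.0441
```

Run:
```python
from h import *
go([.639,-.233,.109],75)
im,d=save('side'); c=im[150:300,220:400]; cv2.imwrite('pics/s1.png',cv2.resize(c,None,fx=4,fy=4,interpolation=cv2.INTER_CUBIC))
```

```text
shift tool [0.0576 0.0015 0.0007] rows>= 0.9213273274609983
yaw now 74.77859527029646 spin -0.0039 rows>= 0.02069203081341462
```

View pics/s1.png

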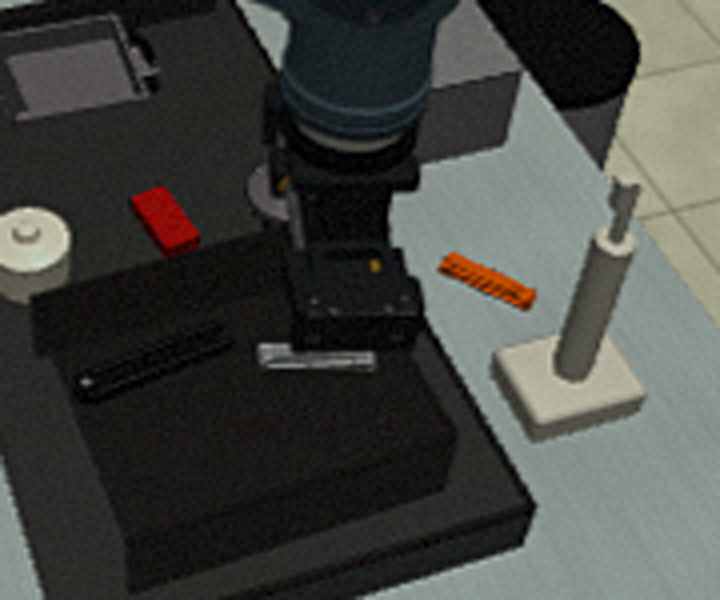

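The gripper is over the clipper at crop position (315,357), and the comb at (155,360) is clear of it.

send_rows(
  increments=[
    {"jaw":0.5,"xyz":[0.02,0,0]},
    {"jaw":0.5,"xyz":[0.04,0,0]},
    {"jaw":0.5,"xyz":[0.052,0,0]},
    {"jaw":0.5,"xyz":[0.058,0,0]},
    {"jaw":0.5,"xyz":[0.06,0,0]},
    {"jaw":0.5,"xyz":[0.06,0,0]},
  ],
)

```text
validation failed for argument at $.in...
```

Run:
```python
from h import *
go([.639,-.233,.109],75)
im,d=save('side'); c=im[150:300,220:400]; cv2.imwrite('pics/s2.png',cv2.resize(c,None,fx=4,fy=4,interpolation=cv2.INTER_CUBIC))
```

```text
shift tool [ 0.0551 -0.0008  0.0032] rows>= 0.8835078053725534
yaw now 74.8544229927163 spin -0.0025 rows>= 0.013605327783523878
```

View pics/s2.png

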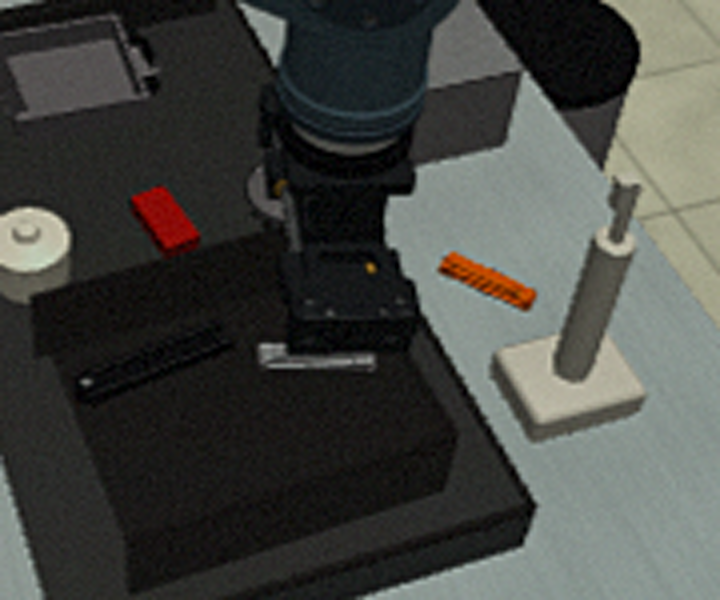

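The move was refused because `spin` is a required field. The state also shows the TCP about 5 mm lower than commanded, so I'll descend part of the way and check.

send_rows(
  increments=[
    {"jaw":0.5,"xyz":[0.02,0,0],"spin":0},
    {"jaw":0.5,"xyz":[0.035,0,0],"spin":0},
    {"jaw":0.5,"xyz":[0.045,0,0],"spin":0},
    {"jaw":0.5,"xyz":[0.045,0,0],"spin":0},
    {"jaw":0.5,"xyz":[0.045,0,0],"spin":0},
  ],
)

```text
time: 2.82
position: [0.639, -0.2312, 0.1259]
ee_rot: [[0.001, 0.259, 0.966], [-0.001, 0.966, -0.259], [-1.0, -0.0, 0.001]]
contact_force: [-0.1, 0.8, -0.1]
grip_width: 0.0441
```

Run:
```python
from h import *
print(get_state()['position'],get_state()['dq'].round(4),get_state()['contact_force'])
go([.639,-.233,.109],75)
```

```text
[ 0.63903763 -0.23120141  0.12591298] [-0.0003 -0.0057 -0.004  -0.0004 -0.0018 -0.0018] [-0.1031235   0.76044521 -0.09229088]
shift tool [ 0.0169 -0.0017  0.0004] rows>= 0.27213413817789067
yaw now 75.00981923063092 spin 0.0002 rows>= 0.0009176851056938674
```

Settled now at z = 0.1259. I'll go 16.5 mm further down and close the jaws.

send_rows(
  increments=[
    {"jaw":0.5,"xyz":[0.01,-0.001,0],"spin":0},
    {"jaw":0.5,"xyz":[0.0165,-0.001,0],"spin":0},
    {"jaw":0.5,"xyz":[0.0165,-0.001,0],"spin":0},
    {"jaw":0.5,"xyz":[0.0165,-0.001,0],"spin":0},
    {"jaw":0.9,"xyz":[0.0165,-0.001,0],"spin":0},
    {"jaw":1,"xyz":[0.0165,-0.001,0],"spin":0},
    {"jaw":1,"xyz":[0.0165,-0.001,0],"spin":0},
    {"jaw":1,"xyz":[0.0165,-0.001,0],"spin":0},
  ],
  grip_force=15,
)

```text
time: 3.82
position: [0.6385, -0.2321, 0.1089]
ee_rot: [[0.0, 0.259, 0.966], [-0.0, 0.966, -0.259], [-1.0, -0.0, 0.0]]
contact_force: [-0.5, 0.1, -0.2]
grip_width: 0.0129
```

send_rows(
  increments=[
    {"jaw":1,"xyz":[-0.03,0,0],"spin":0},
    {"jaw":1,"xyz":[-0.07,0,0],"spin":0},
    {"jaw":1,"xyz":[-0.11,0,0],"spin":0},
    {"jaw":1,"xyz":[-0.14,0,0],"spin":0},
    {"jaw":1,"xyz":[-0.14,0,0],"spin":0},
  ],
  grip_force=20,
)

```text
time: 4.45
position: [0.6397, -0.2329, 0.2519]
ee_rot: [[0.005, 0.259, 0.966], [-0.003, 0.966, -0.259], [-1.0, -0.002, 0.006]]
contact_force: [1.2, -0.2, -0.4]
grip_width: 0.0126
```

Run:
```python
from h import *
im,d=save('side'); c=im[120:300,200:420]; cv2.imwrite('pics/s3.png',cv2.resize(c,None,fx=3,fy=3,interpolation=cv2.INTER_CUBIC))
print(get_state()['position']); go([.575,.136,.20],88)
```

```text
[ 0.63872362 -0.23228494  0.24926982]
shift tool [ 0.0488  0.3393 -0.157 ] rows>= 6.03185173816081
yaw now 75.00071553812249 spin -0.2269 rows>= 1.2148863983063092
```

View pics/s3.png

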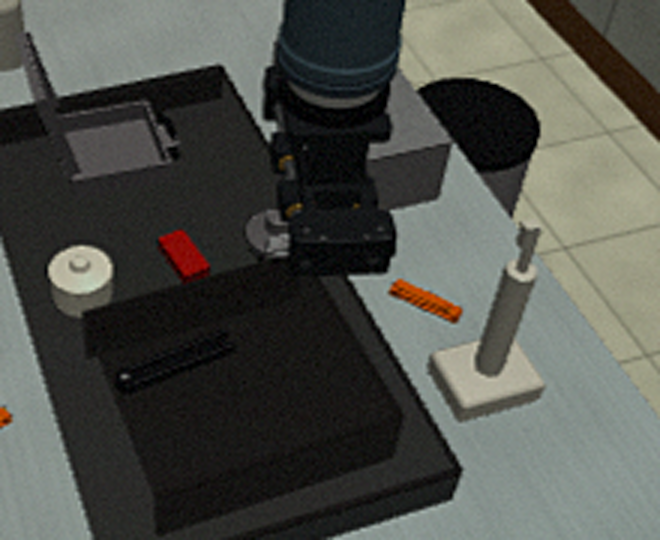

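The clipper has left the deck and is held between the fingers (it is mostly hidden behind the gripper). Next I move over the case.

send_rows(
  increments=[
    {"jaw":1,"xyz":[0,0.04,-0.018],"spin":-0.06},
    {"jaw":1,"xyz":[0,0.09,-0.042],"spin":-0.12},
    {"jaw":1,"xyz":[0,0.14,-0.065],"spin":-0.18},
    {"jaw":1,"xyz":[0,0.19,-0.088],"spin":-0.227},
    {"jaw":1,"xyz":[0,0.24,-0.111],"spin":-0.227},
    {"jaw":1,"xyz":[0,0.29,-0.134],"spin":-0.227},
    {"jaw":1,"xyz":[0,0.339,-0.157],"spin":-0.227},
    {"jaw":1,"xyz":[0,0.339,-0.157],"spin":-0.227},
  ],
)

```text
time: 5.5
position: [0.5723, 0.1395, 0.2461]
ee_rot: [[-0.004, 0.03, 1.0], [0.001, 1.0, -0.03], [-1.0, 0.001, -0.004]]
contact_force: [1.0, -0.6, -0.2]
grip_width: 0.0125
```

send_rows(
  increments=[
    {"jaw":1,"xyz":[0.04,0,0],"spin":0},
    {"jaw":1,"xyz":[0.08,0,0],"spin":0},
    {"jaw":1,"xyz":[0.12,0,0],"spin":0},
    {"jaw":1,"xyz":[0.15,0,0],"spin":0},
    {"jaw":1,"xyz":[0.15,0,0],"spin":0},
    {"jaw":1,"xyz":[0.15,0,0],"spin":0},
  ],
)

```text
time: 6.25
position: [0.5749, 0.1354, 0.099]
ee_rot: [[0.0, 0.035, 0.999], [-0.0, 0.999, -0.035], [-1.0, -0.0, 0.0]]
contact_force: [0.6, -0.3, 0.4]
grip_width: 0.0125
```

Run:
```python
from h import *
im,d=save('side'); c=im[90:230,160:300]; cv2.imwrite('pics/s4.png',cv2.resize(c,None,fx=4,fy=4,interpolation=cv2.INTER_CUBIC))
im,d=save('top'); c=im[130:260,180:320]; cv2.imwrite('pics/t4.png',cv2.resize(c,None,fx=4,fy=4,interpolation=cv2.INTER_CUBIC))
print(get_state()['position']); go([.575,.136,.053],88)
```

```text
[0.57558552 0.13570424 0.10017622]
shift tool [ 0.0472  0.0003 -0.0007] rows>= 0.7548924990194494
yaw now 87.98700829595668 spin -0.0002 rows>= 0.0012141779479734227
```

View pics/s4.png

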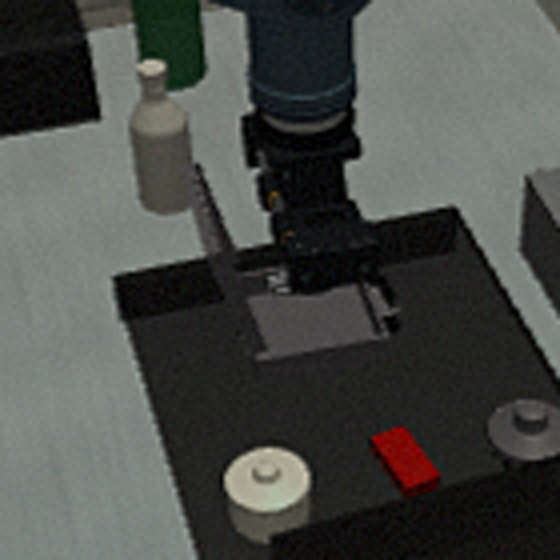

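View pics/t4.png

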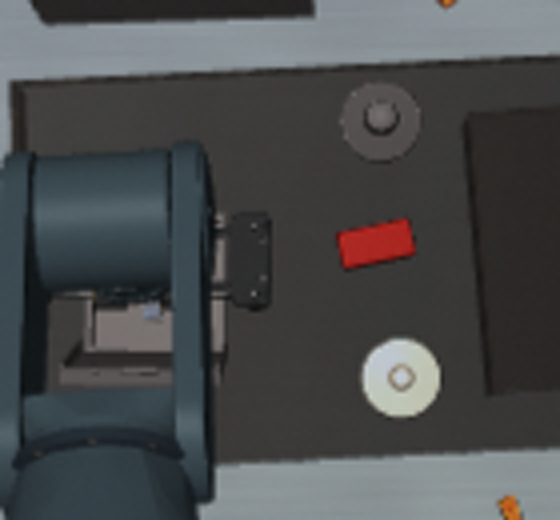

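The clipper's near end shows at top crop (150,312), inside the case opening with room to the lid. I'll lower it in two steps.

send_rows(
  increments=[
    {"jaw":1,"xyz":[0.015,0,0],"spin":0},
    {"jaw":1,"xyz":[0.03,0,0],"spin":0},
    {"jaw":1,"xyz":[0.038,0,0],"spin":0},
    {"jaw":1,"xyz":[0.042,0,0],"spin":0},
    {"jaw":1,"xyz":[0.042,0,0],"spin":0},
    {"jaw":1,"xyz":[0.042,0,0],"spin":0},
  ],
)

```text
time: 7.1
position: [0.5748, 0.136, 0.0571]
ee_rot: [[0.001, 0.035, 0.999], [0.0, 0.999, -0.035], [-1.0, 0.0, 0.001]]
contact_force: [0.1, 0.1, -1.4]
grip_width: 0.0123
```

send_rows(
  increments=[
    {"jaw":1,"xyz":[0.002,0,0],"spin":0},
    {"jaw":1,"xyz":[0.003,0,0],"spin":0},
    {"jaw":1,"xyz":[0.003,0,0],"spin":0},
  ],
)

```text
time: 7.48
position: [0.5744, 0.136, 0.0537]
ee_rot: [[-0.0, 0.035, 0.999], [-0.0, 0.999, -0.035], [-1.0, -0.0, -0.0]]
contact_force: [0.1, 0.3, -0.9]
grip_width: 0.0124
```

send_rows(
  increments=[
    {"jaw":0.8,"xyz":[0,0,0],"spin":0},
    {"jaw":0.6,"xyz":[0,0,0],"spin":0},
    {"jaw":0.6,"xyz":[0,0,0],"spin":0},
    {"jaw":0.6,"xyz":[0,0,0],"spin":0},
  ],
)

```text
time: 7.98
position: [0.5745, 0.136, 0.0537]
ee_rot: [[0.0, 0.035, 0.999], [0.0, 0.999, -0.035], [-1.0, 0.0, 0.0]]
contact_force: [1.2, -0.0, -0.6]
grip_width: 0.0353
```

send_rows(
  increments=[
    {"jaw":0.6,"xyz":[-0.02,0,0],"spin":0},
    {"jaw":0.6,"xyz":[-0.06,0,0],"spin":0},
    {"jaw":0.6,"xyz":[-0.11,0,0],"spin":0},
    {"jaw":0.6,"xyz":[-0.16,0,0],"spin":0},
    {"jaw":0.6,"xyz":[-0.2,0,0],"spin":0},
    {"jaw":1,"xyz":[-0.2,0,-0.05],"spin":0},
    {"jaw":1,"xyz":[-0.2,0,-0.1],"spin":0},
    {"jaw":1,"xyz":[-0.2,0,-0.15],"spin":0},
  ],
)

```text
time: 8.98
position: [0.4232, 0.1412, 0.2551]
ee_rot: [[0.002, 0.035, 0.999], [0.0, 0.999, -0.035], [-1.0, 0.0, 0.002]]
contact_force: [-0.6, -0.5, 0.9]
grip_width: 0.0076
```

Run:
```python
from h import *
print(get_state()['position'],get_state()['time'])
im,d=save('side'); c=im[90:230,160:300]; cv2.imwrite('pics/s5.png',cv2.resize(c,None,fx=4,fy=4,interpolation=cv2.INTER_CUBIC))
im,d=save('top'); c=im[130:260,180:320]; cv2.imwrite('pics/t5.png',cv2.resize(c,None,fx=4,fy=4,interpolation=cv2.INTER_CUBIC))
```

```text
[0.42321037 0.14122254 0.2551159 ] 8.975
```

View pics/s5.png

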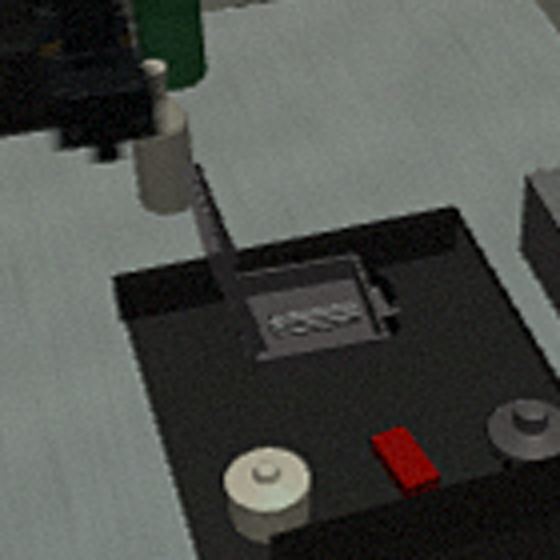

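View pics/t5.png

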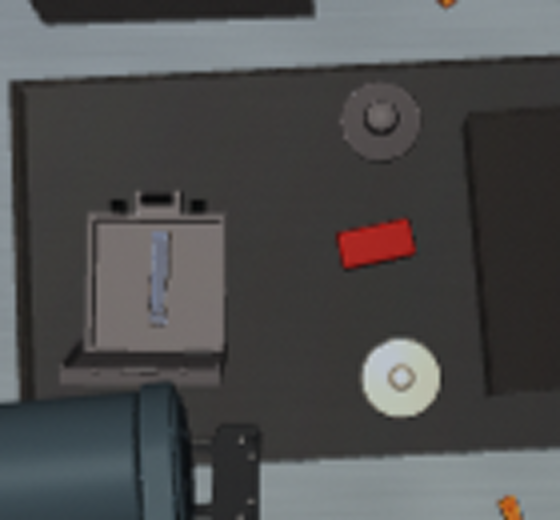

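The clipper lies flat in the middle of the case at top crop (158,278), let go, with the lid still open. The closed fingers now go down behind the lid.

send_rows(
  increments=[
    {"jaw":1,"xyz":[0.0,0,0.0],"spin":0},
    {"jaw":1,"xyz":[0.025,0,0.0],"spin":0},
    {"jaw":1,"xyz":[0.05,0,0.01],"spin":0},
    {"jaw":1,"xyz":[0.074,0,0.02],"spin":0},
    {"jaw":1,"xyz":[0.074,0,0.03],"spin":0},
    {"jaw":1,"xyz":[0.074,0,0.03],"spin":0},
    {"jaw":1,"xyz":[0.074,0,0.03],"spin":0},
  ],
)

```text
time: 9.95
position: [0.4554, 0.1402, 0.1808]
ee_rot: [[0.002, 0.035, 0.999], [0.0, 0.999, -0.035], [-1.0, 0.0, 0.002]]
contact_force: [-0.4, -0.5, 0.0]
grip_width: 0.0005
```

Run:
```python
from h import *
s=get_state(); print(s['position'],s['contact_force'],s['grip_width'])
im,d=save('side'); c=im[90:230,160:300]; cv2.imwrite('pics/s6.png',cv2.resize(c,None,fx=4,fy=4,interpolation=cv2.INTER_CUBIC))
u0=s['position'][0]-.519; z0=s['position'][2]
for th in [90,82,74,66,58,50,42,34,27,20,14,9,6]:
    t=np.radians(th); r=.1+.006*(90-th)/90
    u=r*np.cos(t)-.005*np.sin(t)-.009; z=.079+r*np.sin(t)+.005*np.cos(t)
    print(th,'rel x %.4f z %.4f'%(z0-z,u-u0),'abs u %.4f z %.4f'%(u+.519,z))
```

```text
[0.45537669 0.14015908 0.18082296] [-0.43159462 -0.47588044  0.04614865] 0.000474588640164437
90 rel x 0.0018 z 0.0496 abs u 0.5050 z 0.1790
82 rel x 0.0016 z 0.0637 abs u 0.5190 z 0.1793
74 rel x 0.0033 z 0.0777 abs u 0.5331 z 0.1775
66 rel x 0.0070 z 0.0914 abs u 0.5468 z 0.1738
58 rel x 0.0126 z 0.1045 abs u 0.5599 z 0.1683
50 rel x 0.0200 z 0.1168 abs u 0.5722 z 0.1609
42 rel x 0.0291 z 0.1280 abs u 0.5833 z 0.1518
34 rel x 0.0397 z 0.1378 abs u 0.5932 z 0.1412
27 rel x 0.0501 z 0.1452 abs u 0.6006 z 0.1308
20 rel x 0.0613 z 0.1513 abs u 0.6066 z 0.1195
14 rel x 0.0716 z 0.1554 abs u 0.6107 z 0.1093
9 rel x 0.0804 z 0.1579 abs u 0.6133 z 0.1004
6 rel x 0.0858 z 0.1591 abs u 0.6145 z 0.0950
```

View pics/s6.png

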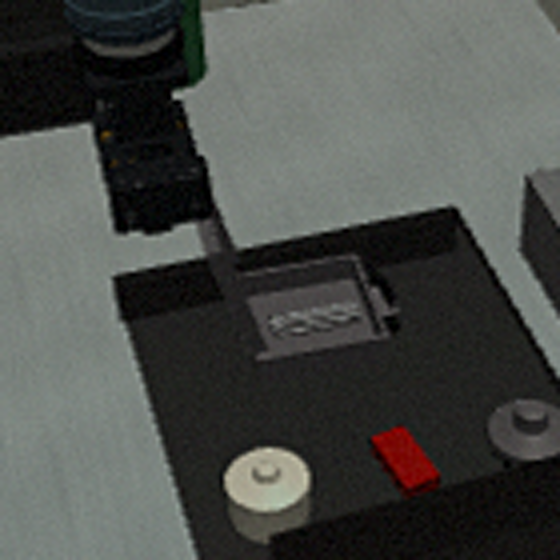

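The fingertips are behind the lid but hidden by the gripper body in this view, at crop (150,230). I'll push slowly and watch the force.

send_rows(
  increments=[
    {"jaw":1,"xyz":[0,0,0.006],"spin":0},
    {"jaw":1,"xyz":[0,0,0.012],"spin":0},
    {"jaw":1,"xyz":[0,0,0.018],"spin":0},
    {"jaw":1,"xyz":[0,0,0.024],"spin":0},
    {"jaw":1,"xyz":[0,0,0.03],"spin":0},
    {"jaw":1,"xyz":[0,0,0.036],"spin":0},
    {"jaw":1,"xyz":[0,0,0.043],"spin":0},
    {"jaw":1,"xyz":[0.001,0,0.05],"spin":0},
  ],
)

```text
time: 11.0
position: [0.505, 0.1384, 0.1787]
ee_rot: [[0.0, 0.035, 0.999], [0.0, 0.999, -0.035], [-1.0, 0.0, 0.0]]
contact_force: [-1.1, 0.1, 0.8]
grip_width: 0.0004
```

Run:
```python
from h import *
s=get_state(); print(s['position'],s['contact_force'],s['grip_width'])
im,d=save('side'); c=im[90:230,160:300]; cv2.imwrite('pics/s7.png',cv2.resize(c,None,fx=4,fy=4,interpolation=cv2.INTER_CUBIC))
```

```text
[0.50503978 0.13840602 0.1787392 ] [-1.09627007  0.06212137  0.76040458] 0.00041816442430412857
```

View pics/s7.png

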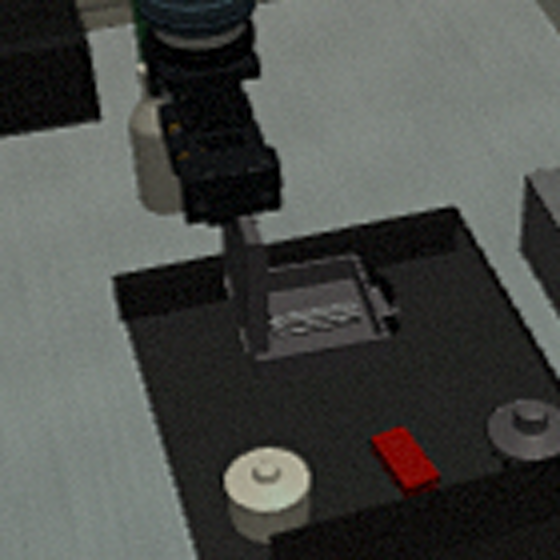

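The lid now stands about vertical (crop (245,285)), pushed by the fingertips at roughly 1 N. I'll continue along the arc. These rows count from u = 0.505, z = 0.179.

send_rows(
  increments=[
    {"jaw":1,"xyz":[0,0,0.007],"spin":0},
    {"jaw":1,"xyz":[0,0,0.014],"spin":0},
    {"jaw":1,"xyz":[0.001,0,0.021],"spin":0},
    {"jaw":1,"xyz":[0.0015,0,0.028],"spin":0},
    {"jaw":1,"xyz":[0.003,0,0.035],"spin":0},
    {"jaw":1,"xyz":[0.005,0,0.042],"spin":0},
    {"jaw":1,"xyz":[0.008,0,0.049],"spin":0},
    {"jaw":1,"xyz":[0.0108,0,0.055],"spin":0},
  ],
)

```text
time: 12.05
position: [0.5599, 0.1365, 0.1676]
ee_rot: [[-0.0, 0.035, 0.999], [0.0, 0.999, -0.035], [-1.0, 0.0, -0.0]]
contact_force: [-0.6, -0.2, 0.2]
grip_width: 0.0004
```

send_rows(
  increments=[
    {"jaw":1,"xyz":[0.0035,0,0.006],"spin":0},
    {"jaw":1,"xyz":[0.0075,0,0.012],"spin":0},
    {"jaw":1,"xyz":[0.012,0,0.018],"spin":0},
    {"jaw":1,"xyz":[0.0165,0,0.0235],"spin":0},
    {"jaw":1,"xyz":[0.0218,0,0.0285],"spin":0},
    {"jaw":1,"xyz":[0.027,0,0.0333],"spin":0},
    {"jaw":1,"xyz":[0.032,0,0.037],"spin":0},
    {"jaw":1,"xyz":[0.0375,0,0.0407],"spin":0},
  ],
)

```text
time: 13.05
position: [0.6004, 0.1351, 0.1301]
ee_rot: [[0.0, 0.035, 0.999], [-0.0, 0.999, -0.035], [-1.0, -0.0, 0.0]]
contact_force: [0.0, 0.2, 1.4]
grip_width: 0.0008
```

Run:
```python
from h import *
s=get_state(); print(s['position'],s['contact_force'],s['grip_width'])
im,d=save('side'); c=im[90:230,160:300]; cv2.imwrite('pics/s8.png',cv2.resize(c,None,fx=4,fy=4,interpolation=cv2.INTER_CUBIC))
```

```text
[0.60039256 0.13509788 0.13009642] [0.01271088 0.17073012 1.37330329] 0.0007668844172699298
```

View pics/s8.png

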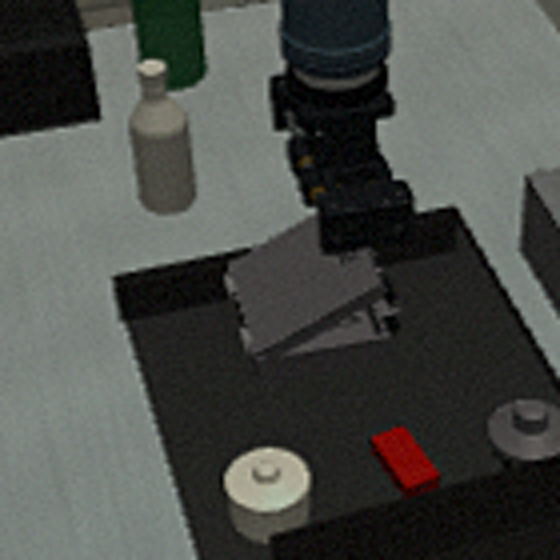

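The lid is down to about 27°, with the fingertips under the gripper near the free edge. Lowering to just above the catch zone.

send_rows(
  increments=[
    {"jaw":1,"xyz":[0.005,0,0.003],"spin":0},
    {"jaw":1,"xyz":[0.01,0,0.0058],"spin":0},
    {"jaw":1,"xyz":[0.015,0,0.008],"spin":0},
    {"jaw":1,"xyz":[0.02,0,0.01],"spin":0},
    {"jaw":1,"xyz":[0.024,0,0.012],"spin":0},
    {"jaw":1,"xyz":[0.027,0,0.013],"spin":0},
    {"jaw":1,"xyz":[0.029,0,0.0135],"spin":0},
    {"jaw":1,"xyz":[0.029,0,0.0135],"spin":0},
  ],
)

```text
time: 14.1
position: [0.6137, 0.1346, 0.1013]
ee_rot: [[-0.0, 0.035, 0.999], [0.0, 0.999, -0.035], [-1.0, 0.0, -0.0]]
contact_force: [-0.7, 0.0, -0.8]
grip_width: 0.0006
```

send_rows(
  increments=[
    {"jaw":1,"xyz":[0.0015,0,0],"spin":0},
    {"jaw":1,"xyz":[0.003,0,0],"spin":0},
    {"jaw":1,"xyz":[0.004,0,0],"spin":0},
    {"jaw":1,"xyz":[0.004,0,0],"spin":0},
  ],
)

```text
time: 14.6
position: [0.6137, 0.1346, 0.0974]
ee_rot: [[0.0, 0.035, 0.999], [0.0, 0.999, -0.035], [-1.0, 0.0, 0.0]]
contact_force: [-0.1, 0.4, 1.1]
grip_width: 0.0001
```

Run:
```python
from h import *
s=get_state(); print(s['position'],s['contact_force'],s['grip_width'])
```

```text
[0.61369897 0.13461306 0.09740177] [-0.14993357  0.42746717  1.09211033] 0.000149408144049545
```

send_rows(
  increments=[
    {"jaw":1,"xyz":[0.001,0,0.001],"spin":0},
    {"jaw":1,"xyz":[0.001,0,0.001],"spin":0},
  ],
)

```text
time: 14.85
position: [0.6145, 0.1346, 0.0962]
ee_rot: [[-0.0, 0.035, 0.999], [0.0, 0.999, -0.035], [-1.0, -0.0, -0.0]]
contact_force: [-0.5, 0.4, -1.3]
grip_width: 0.0005
```

send_rows(
  increments=[
    {"jaw":1,"xyz":[0.001,0,0],"spin":0},
    {"jaw":1,"xyz":[0.001,0,0],"spin":0},
  ],
)

```text
time: 15.1
position: [0.6146, 0.1346, 0.0953]
ee_rot: [[-0.0, 0.035, 0.999], [-0.0, 0.999, -0.035], [-1.0, -0.0, -0.0]]
contact_force: [0.7, 0.0, 0.2]
grip_width: 0.0005
```

send_rows(
  increments=[
    {"jaw":1,"xyz":[0.001,0,0],"spin":0},
    {"jaw":1,"xyz":[0.001,0,0],"spin":0},
  ],
)

```text
time: 15.35
position: [0.6147, 0.1346, 0.0944]
ee_rot: [[0.0, 0.035, 0.999], [0.0, 0.999, -0.035], [-1.0, 0.0, 0.0]]
contact_force: [-0.5, -0.1, 0.3]
grip_width: 0.0007
```

send_rows(
  increments=[
    {"jaw":1,"xyz":[0.001,0,0],"spin":0},
    {"jaw":1,"xyz":[0.001,0,0],"spin":0},
  ],
)

```text
time: 15.6
position: [0.6147, 0.1346, 0.0934]
ee_rot: [[0.0, 0.035, 0.999], [-0.0, 0.999, -0.035], [-1.0, 0.0, 0.0]]
contact_force: [0.6, -0.2, 1.0]
grip_width: 0.0006
```

send_rows(
  increments=[
    {"jaw":1,"xyz":[0.001,0,0],"spin":0},
    {"jaw":1,"xyz":[0.001,0,0],"spin":0},
  ],
)

```text
time: 15.85
position: [0.6147, 0.1346, 0.0924]
ee_rot: [[0.0, 0.035, 0.999], [0.0, 0.999, -0.035], [-1.0, 0.0, 0.0]]
contact_force: [-0.1, -0.3, 1.2]
grip_width: 0.0007
```

send_rows(
  increments=[
    {"jaw":1,"xyz":[0.001,0,0],"spin":0},
    {"jaw":1,"xyz":[0.001,0,0],"spin":0},
  ],
)

```text
time: 16.1
position: [0.6146, 0.1346, 0.0913]
ee_rot: [[-0.0, 0.035, 0.999], [-0.0, 0.999, -0.035], [-1.0, -0.0, -0.0]]
contact_force: [0.8, 0.4, 0.3]
grip_width: 0.0007
```

send_rows(
  increments=[
    {"jaw":1,"xyz":[0.001,0,0],"spin":0},
    {"jaw":1,"xyz":[0.001,0,0],"spin":0},
  ],
)

```text
time: 16.35
position: [0.6146, 0.1346, 0.0903]
ee_rot: [[-0.0, 0.035, 0.999], [-0.0, 0.999, -0.035], [-1.0, -0.0, -0.0]]
contact_force: [1.0, 0.7, 0.2]
grip_width: 0.0004
```

Run:
```python
from h import *
s=get_state(); print(s['position'],s['contact_force'])
im,d=save('side'); c=im[90:230,160:300]; cv2.imwrite('pics/s9.png',cv2.resize(c,None,fx=4,fy=4,interpolation=cv2.INTER_CUBIC))
```

```text
[0.61458191 0.13455292 0.09028749] [1.03471006 0.66406525 0.16818856]
```

View pics/s9.png

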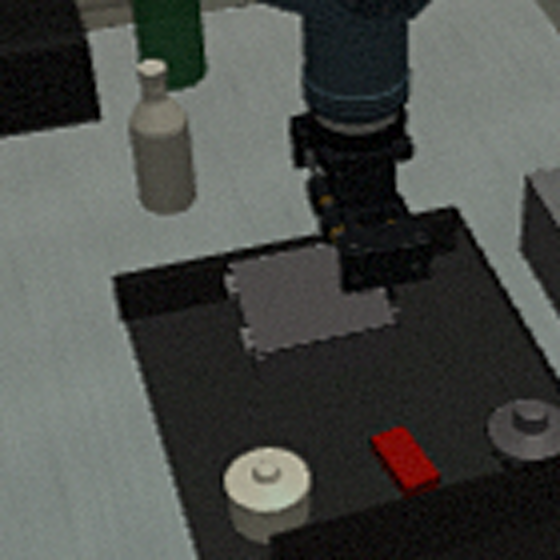

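The lid is nearly level under the fingertips and not latched yet. I'll continue in small steps.

send_rows(
  increments=[
    {"jaw":1,"xyz":[0.001,0,0],"spin":0},
    {"jaw":1,"xyz":[0.001,0,0],"spin":0},
  ],
)

```text
time: 16.65
position: [0.6146, 0.1346, 0.0893]
ee_rot: [[-0.0, 0.035, 0.999], [-0.0, 0.999, -0.035], [-1.0, -0.0, -0.0]]
contact_force: [0.5, -0.4, 0.3]
grip_width: 0.0005
```

send_rows(
  increments=[
    {"jaw":1,"xyz":[0.0007,0,0],"spin":0},
    {"jaw":1,"xyz":[0.0007,0,0],"spin":0},
  ],
)

```text
time: 16.9
position: [0.6146, 0.1346, 0.0886]
ee_rot: [[-0.0, 0.035, 0.999], [0.0, 0.999, -0.035], [-1.0, 0.0, -0.0]]
contact_force: [0.5, -0.6, -0.5]
grip_width: 0.0008
```

send_rows(
  increments=[
    {"jaw":1,"xyz":[0.0007,0,0],"spin":0},
    {"jaw":1,"xyz":[0.0007,0,0],"spin":0},
  ],
)

```text
time: 17.15
position: [0.6146, 0.1346, 0.088]
ee_rot: [[-0.0, 0.035, 0.999], [-0.0, 0.999, -0.035], [-1.0, -0.0, -0.0]]
contact_force: [-0.1, 0.5, 0.2]
grip_width: 0.0004
```

send_rows(
  increments=[
    {"jaw":1,"xyz":[0.0007,0,0],"spin":0},
    {"jaw":1,"xyz":[0.0007,0,0],"spin":0},
  ],
)

```text
time: 17.4
position: [0.6147, 0.1346, 0.0875]
ee_rot: [[0.0, 0.035, 0.999], [-0.0, 0.999, -0.035], [-1.0, -0.0, 0.0]]
contact_force: [0.4, 0.8, 3.4]
grip_width: 0.0004
```

send_rows(
  increments=[
    {"jaw":1,"xyz":[0.0007,0,0],"spin":0},
    {"jaw":1,"xyz":[0.0007,0,0],"spin":0},
  ],
)

```text
time: 17.65
position: [0.6147, 0.1346, 0.0869]
ee_rot: [[0.0, 0.035, 0.999], [-0.0, 0.999, -0.035], [-1.0, -0.0, 0.0]]
contact_force: [-0.9, -0.5, 5.3]
grip_width: 0.0007
```

send_rows(
  increments=[
    {"jaw":1,"xyz":[0.0007,0,0],"spin":0},
    {"jaw":1,"xyz":[0.0007,0,0],"spin":0},
  ],
)

```text
time: 17.9
position: [0.6148, 0.1346, 0.0864]
ee_rot: [[0.0, 0.035, 0.999], [-0.0, 0.999, -0.035], [-1.0, -0.0, 0.0]]
contact_force: [-3.1, 0.0, 6.0]
grip_width: 0.0008
```

The catch is resisting (6 N). I'll take one 0.5 mm step at a time from here.

send_rows(
  increments=[
    {"jaw":1,"xyz":[0.0005,0,0],"spin":0},
    {"jaw":1,"xyz":[0.0005,0,0],"spin":0},
  ],
)

```text
time: 18.15
position: [0.6148, 0.1346, 0.0861]
ee_rot: [[0.0, 0.035, 0.999], [-0.0, 0.999, -0.035], [-1.0, -0.0, 0.0]]
contact_force: [-3.3, -0.0, 7.5]
grip_width: 0.0005
```

send_rows(
  increments=[
    {"jaw":1,"xyz":[0.0005,0,0],"spin":0},
    {"jaw":1,"xyz":[0.0005,0,0],"spin":0},
  ],
)

```text
time: 18.4
position: [0.6149, 0.1346, 0.0856]
ee_rot: [[0.0, 0.035, 0.999], [-0.0, 0.999, -0.035], [-1.0, -0.0, 0.0]]
contact_force: [-2.2, -0.6, 7.6]
grip_width: 0.0006
```

send_rows(
  increments=[
    {"jaw":1,"xyz":[0.0004,0,0],"spin":0},
    {"jaw":1,"xyz":[0.0004,0,0],"spin":0},
  ],
)

```text
time: 18.65
position: [0.6148, 0.1346, 0.0853]
ee_rot: [[0.0, 0.035, 0.999], [-0.0, 0.999, -0.035], [-1.0, -0.0, 0.0]]
contact_force: [-2.5, 0.0, 7.8]
grip_width: 0.0008
```

send_rows(
  increments=[
    {"jaw":1,"xyz":[0.0004,0,0],"spin":0},
    {"jaw":1,"xyz":[0.0004,0,0],"spin":0},
  ],
)

```text
time: 18.9
position: [0.6143, 0.1346, 0.0836]
ee_rot: [[-0.001, 0.035, 0.999], [-0.0, 0.999, -0.035], [-1.0, -0.0, -0.001]]
contact_force: [0.7, -0.3, 0.4]
grip_width: 0.0003
```

The force fell from 7.8 N to 0.4 N with a drop of about 1.7 mm, which is the click. I'll back off straight up and check.

send_rows(
  increments=[
    {"jaw":1,"xyz":[-0.004,0,0],"spin":0},
    {"jaw":1,"xyz":[-0.01,0,0],"spin":0},
    {"jaw":1,"xyz":[-0.03,0,0],"spin":0},
    {"jaw":1,"xyz":[-0.07,0,0],"spin":0},
    {"jaw":1,"xyz":[-0.12,0,0],"spin":0},
    {"jaw":1,"xyz":[-0.15,0,-0.05],"spin":0},
    {"jaw":1,"xyz":[-0.15,0,-0.1],"spin":0},
    {"jaw":1,"xyz":[-0.15,0,-0.15],"spin":0},
  ],
)

```text
time: 19.9
position: [0.4639, 0.1398, 0.2362]
ee_rot: [[0.003, 0.035, 0.999], [0.0, 0.999, -0.035], [-1.0, 0.0, 0.003]]
contact_force: [0.6, 0.1, 0.6]
grip_width: 0.0003
```

send_rows(
  increments=[
    {"jaw":1,"xyz":[0,0.05,-0.02],"spin":0},
    {"jaw":1,"xyz":[0,0.1,-0.04],"spin":0},
    {"jaw":1,"xyz":[0,0.15,-0.06],"spin":0},
    {"jaw":1,"xyz":[0,0.15,-0.06],"spin":0},
    {"jaw":1,"xyz":[0,0.15,-0.06],"spin":0},
  ],
)

```text
time: 20.52
position: [0.4103, 0.2916, 0.2351]
ee_rot: [[0.001, 0.034, 0.999], [-0.0, 0.999, -0.034], [-1.0, 0.0, 0.001]]
contact_force: [0.6, 0.0, 0.1]
grip_width: 0.0002
```

Run:
```python
from h import *
s=get_state(); print(s['time'],s['position'],s['contact_force'])
im,d=save('side'); c=im[90:310,160:380]; cv2.imwrite('pics/s10.png',cv2.resize(c,(600,600),interpolation=cv2.INTER_CUBIC)); W=world('side',d)
p=W[128:185,200:262].reshape(-1,3); p=p[(p[:,2]>.066)&(p[:,2]<.2)&(p[:,0]>.5)&(p[:,1]>.085)&(p[:,1]<.19)]
A=np.c_[p[:,0]-.519,np.ones(len(p))]; print('side lid',len(p),p.max(0),np.linalg.lstsq(A,p[:,2],rcond=None)[0])
im,d=save('top'); cv2.imwrite('pics/t10.png',cv2.resize(im[120:270,170:390],(800,545),interpolation=cv2.INTER_CUBIC)); W=world('top',d)
p=W[175:225,203:236].reshape(-1,3); p=p[(p[:,2]>.066)&(p[:,0]>.53)&(p[:,0]<.625)]
A=np.c_[p[:,0]-.519,np.ones(len(p))]; print('top lid',len(p),p.max(0),np.linalg.lstsq(A,p[:,2],rcond=None)[0])
```

```text
20.525 [0.41025956 0.2916278  0.23505833] [0.59119303 0.01796724 0.12879696]
side lid 789 [0.64149033 0.18999844 0.08762825] [-0.00863924  0.08306782]
top lid 979 [0.62493923 0.18623548 0.09441095] [-0.01344277  0.0845635 ]
```

View pics/s10.png

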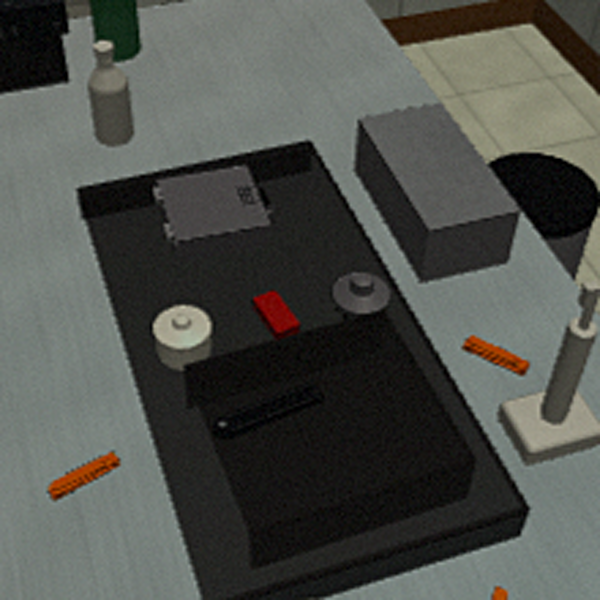

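View pics/t10.png

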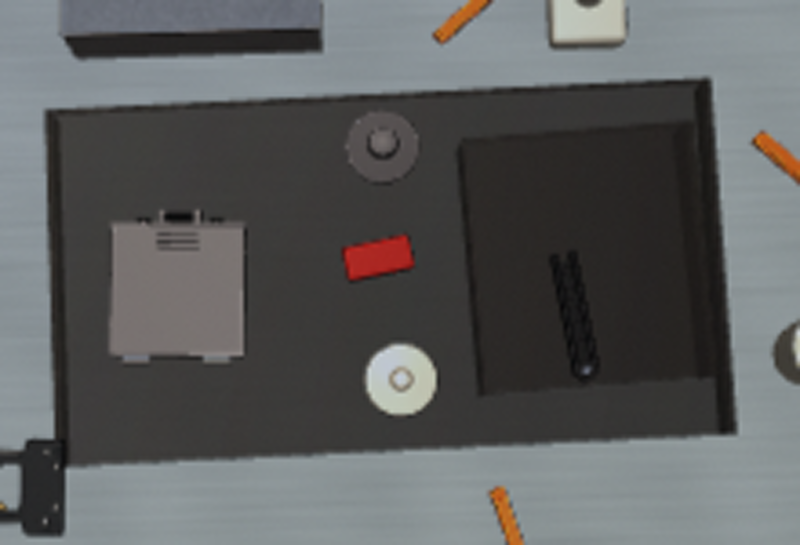

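The lid is shut and level (slope about -0.01 rad, ribs visible at top crop (178,240)) more than a second after release. Everything else is where it was, and the arm is clear.

```bash
python3 -c "
from bench import *
print(finish_job())"
```

```text
the job is handed in; nothing more can be done
None
```

The job is handed in: the nail clipper is in the grey case and the lid stayed shut by itself after it clicked. `finish_job` reported no verdict.

- **Clipper:** I picked the steel clipper off the upper tier (12.9 mm grip width) and let go of it near the middle of the case floor. A picture from each camera, taken with the lid still open, showed it lying flat inside.
- **Lid:** I swung it over with the closed fingertips and pressed in steps of 1 mm or less. The force read at the end of each step grew to 7.8 N (about 8.2 N counting the sideways part), then dropped to 0.4 N as the tips fell about 1.7 mm, at z = 0.084 m.
- **Last checks:** about 1.5 s after backing off, both cameras showed the lid level (slope about -0.01 rad). In the last pictures the comb, jar, pill case and brush looked unmoved. The tumbler and lotion bottle were not fully in those crops, but the arm never went near them. I handed in at about 20.6 s.
- **Off-nominal:** one move call was refused for a missing `spin` field and moved nothing. The TCP also read up to 6 mm off its commanded height just after fast moves, so I let it settle before the grasp and the placing.

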